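Wipe the offcuts off the steel deck with the scraper block

ROBOT

A 6-joint arm with a two-finger parallel gripper is mounted at the origin on the work surface. World frame = base frame: x ahead of the robot, y to its left, z up, the work surface at z = 0. Lengths are in m, angles in degrees, forces in N, time in s.
With the tool pointing down it reaches from about 0.35 to 0.85 m from the base axis. Payload 8.1 kg.
Tool frame: the origin (TCP) lies midway between the tips of the shut fingers; the grasp point (between the pads) lies ctrl.pinch_z behind it (ctrl.pinch_z is the distance from the TCP to the grasp point, in m); z points along the fingers, y is the line along which they close (so a half turn about z gives the same grasp; the last joint's range is limited). The gripper opens to 85 mm and grips with 20 to 120 N. Pads are 22 mm wide; open, the fingers measure 114 mm over their backs; the gripper's body (76 mm by 85 mm) begins 54 mm behind the grasp point. The pads swing forward as they close: fully open they stand 13 mm farther back than shut.
Start: joints at [71.826, 7.471, 85.268, -0, 87.261, -4.893], TCP at [0.138, 0.584, 0.231] pointing down, gripper open.
Joint ranges: [-169.43, 169.43], [-51.17, 129.36], [1.28, 143.12], [-76.62, 256.62], [0, 156.53], [-152.29, 152.29]. Speed limits (degrees/s): [136.94, 136.94, 159.86, 180, 180, 180].

INTERFACE

Orientations are given as a 3x3 rotation matrix whose columns are the frame's x, y, z axes.
In Python, from bench import ctrl, vision, spotter gives the robot as it stands. The module is installed in compiled form; this text tells all that it offers.
- The arm moves only by the tool carry_out, never from a script. Its argument "motion" is a list of rows, each an object of numbers: "dx", "dy", "dz": the shift along the tool's x, y, z in cm; "turn": the turn about the tool's z in degrees; "fingers": the finger opening in cm, from 0 to 8.54. A call has exactly 8 rows; each row is the pose to reach, as a shift and turn from the pose commanded when the call began, along the tool's axes at that moment; what a row does not reach only later rows make up. A row lasts 1/8 s, in which the tool goes at most 62.5 mm and 10.7 degrees, less where a joint would pass 70% of its speed; a pose out of reach is approached as far as the arm can. A call with a gripper value outside its range is refused whole. The fingers move at their own pace and stop on an object; "force" is the grip in N (left out, the last holds). Time passes only in rows, so rows that repeat a pose let the fingers close, or fill a call up. It gives the time, the measured TCP pose, the force, the opening and the grip force at its end, in the units of the state.
- ctrl.observe(): the state, without advancing time (a new reading comes with each control period).
- vision.grab_frame(name): name is "scene" or "side" or "wrist"; returns the picture (400x640x3 uint8, red, green, blue); there is no depth.
- vision.camera_model(name): a dict with "fx", "fy", "cx", "cy" (pixels), "rvec" (rotation vector, rad) and "tvec" (3), from world to camera coordinates, as OpenCV has them. Camera axes: x right, y down, z forward; pixel columns grow to the right and rows downward; lengths in m; the calibration is good to about 2 mm. A picture is of the moment at which its call begins: read the wrist's pose just before it. camera_model takes no time and is no camera call; for the wrist camera it gives the pose at the moment of the call.
- ctrl.job_done(): hands the job in; it is judged then, once.
Trained networks look in the newest picture that a camera, given by its name, has taken for a name from the list of things; names that differ only in an ending like _2 or _b are one class to them, and where a whole thing is asked for, a point or a joint stands for the part that bears it (a point fixed in the world has none). Each returns a list of dicts, best first, with "p" (0 to 1); they miss things now and then, are a little off and sometimes report something else, mostly with a low value. They report only what shows in the picture. A call takes as long as a camera call. They do not tell look-alikes from the thing itself.
- spotter.spot_in(camera, label): "rect" ([left, top, width, height] in pixels, round what is visible of it).
The state is a dict: "t": time; "qpos": joint angles; "joint_vel": joint speeds; "joint_efforts": joint torques, N m; "ee_pos": TCP position; "eef_rot": TCP orientation; "wrist_force": force on the tool from outside, world axes, zero at the start; "wrist_torque": the same for the moment, N m; "grip_width": opening from 0.0 (shut) to 1.0 (fully open); "grasp_force": force on a finger pad.
Only numpy, scipy, OpenCV 4.12 (cv2) and the standard library are available. Lean on these libraries where they do the work, as an engineer would, in place of code of your own. Each camera call takes 0.05 s, during which the arm holds its last target. There are 200 camera calls.

TASK

Pick up the scraper block from its rubber pad and use it to wipe all five loose steel offcuts off the raised deck into the catch pan at its far edge; move the offcuts only with the scraper, never with the gripper or arm. Then stand the scraper upright in the middle of its pad, lengthwise, and let go. Leave the other things on the table where they are.

Things in the scene. Friction and masses are not known exactly. Their poses are not given: they have to be found in the camera images.
- deck: Fixed station: bare steel deck 200 (x) x 210 (y) mm, top 75 mm above the table, a catch pan against its far (+x) edge. Origin on the table under the deck's centre; x points across the deck to the pan. Lips 10 mm wide, 14 mm high run along x on both y edges: 190 mm channel between. Edges x = -100 (near) and +100 mm (pan) are open. The near 40 mm is free of offcuts at the start.
- deck_top (a point): Centre of the deck's top face, axes as the deck's.
- pan (a point): Centre of the catch pan's inner floor, 171 mm along the deck's x axis from the deck's centre and 4 mm above the table, axes as the deck's. The pan is 140 (x) x 210 (y) mm outside, walls 4 mm thick, rim 55 mm above the table, 20 mm below the deck's top.
- pad: Fixed flat black rubber parking pad, 90 (x) x 170 (y) x 4 mm. Origin at the centre of its underside, on the table; y is its long direction.
- scraper: Scraper block, standing upright on the pad. Blade 120 mm wide (along y): rubber lip 24 mm thick (x) from z = 0 to 22 mm, then aluminium channel 30 mm thick up to z = 37 mm; above it a grey plastic grip, 28 (x) x 60 (y) mm, from z = 37 to 87 mm, centred over the blade. Origin at the centre of the blade's underside, z up. 0.24 to 0.4 kg.
- chip1: Loose dark steel offcut, plain strip 52 x 20 x 10 mm; origin at the centre of its underside. Lies flat somewhere on the deck.
- chip2: Loose dark steel offcut, L-shaped, 42 x 42 mm, 10 mm thick; origin at the centre of its underside. Lies flat somewhere on the deck.
- chip3: Loose dark steel offcut, bent strip about 50 x 26 mm, 10 mm thick; origin at the centre of its underside. Lies flat somewhere on the deck.
- chip4: Loose dark steel offcut, block 36 x 34 x 12 mm; origin at the centre of its underside. Lies flat somewhere on the deck.
- chip5: Loose dark steel offcut, cross-shaped, 50 x 30 mm, 10 mm thick; origin at the centre of its underside. Lies flat somewhere on the deck.
- mug: White mug, 80 mm across, 95 mm high, beyond the pad; bystander. Origin under its centre.
- spray_can: Grey spray can, 64 mm across, 200 mm high; bystander. Origin under its centre.
- screwdriver: Screwdriver, 200 mm long, lying along its x; bystander. Origin under its middle.
- wrench: Steel wrench, 180 mm long, on the robot's side of the pad, lying along its x; bystander. Origin under its middle.
- brush: Brush with wooden handle, 200 mm long, lying along its x; bystander. Origin under its middle.
- jar: Clear lidded jar, 80 mm across, 100 mm high; bystander. Origin under its centre.
Not all that is in view belongs to the job. Of the things like the pad, leave any that is pink or red; of the rest the larger one is meant.

How it is judged:
By the outcome, as a careful person would: the job done as asked, in the order asked, and still so for the second after the job is handed in, with the robot touching nothing.
It also fails if it takes over 58 s, if anything falls off the work surface, if the arm or the gripper's body presses on something with over 40 N, if the wrist force passes 120 N, or if a joint passes its speed limit or range.

## Working session

There is one attempt and no reset: what is moved stays moved. The work goes in short steps, Python scripts to look and compute and a tool call to move; the robot and the scene stay as the last step left them, time stands still between calls to the robot, and variables do not carry over. Pictures are saved under pics/ and viewed, at most 10 in all, crops included, and the job is handed in when it is done.

Besides the shell and the picture viewer there is one more tool, called after "Request:" as name([rows], argument=value, ...), one row to a line, values as JSON. carry_out: Moves the arm, as the interface text tells. Its arguments: {"type":"object","properties":{"motion":{"type":"array","items":{"type":"object","properties":{"dx":{"type":"number"},"dy":{"type":"number"},"dz":{"type":"number"},"turn":{"type":"number"},"fingers":{"type":"number"}}}},"force":{"type":"number"}},"required":["motion"]}

```bash
mkdir -p pics
cat > h.py <<'E'
import numpy as np, cv2
from bench import ctrl, vision, spotter
def cam(n):
    m=vision.camera_model(n); K=np.array([[m['fx'],0,m['cx']],[0,m['fy'],m['cy']],[0,0,1.]])
    return K,cv2.Rodrigues(np.array(m['rvec'],float))[0],np.array(m['tvec'],float).ravel()
def ray(n,uv,z):
    K,R,t=cam(n); d=R.T@np.linalg.inv(K)@[uv[0],uv[1],1]; c=-R.T@t
    return c+d*(z-c[2])/d[2]
def proj(n,P):
    K,R,t=cam(n); p=(K@(R@np.atleast_2d(P).T+t[:,None])).T; return p[:,:2]/p[:,2:]
def save(n,f):
    im=vision.grab_frame(n); cv2.imwrite('pics/'+f,cv2.cvtColor(im,cv2.COLOR_RGB2BGR)); return im
E
python3 - <<'E'
from h import *
a=save('scene','s0.png');b=save('side','d0.png')
print(ctrl.pinch_z,ctrl.observe())
for c in('scene','side'):
    K,R,t=cam(c);print(c,-R.T@t,R[2])
    for l in('scraper','pad','deck','chip1','mug'):
        print(l,[(np.round(r['rect']).tolist(),round(r['p'],2)) for r in spotter.spot_in(c,l)][:4])
E
```

```text
0.0187 {'t': 0.1, 'qpos': array([ 7.18271756e+01,  7.51282971e+00,  8.53248137e+01, -9.93404743e-04,
        8.72630390e+01, -4.89245817e+00]), 'joint_vel': array([-0.00868848, -0.0750466 , -0.15950635, -0.07517438, -0.10614469,
       -0.10265071]), 'joint_efforts': array([ 1.20946628e-03, -5.70956969e+01, -5.01939797e+01, -2.43937830e-04,
        8.28504941e-03,  8.14027271e-05]), 'ee_pos': array([0.13764523, 0.58346372, 0.23031099]), 'eef_rot': array([[-9.73257806e-01,  2.29714954e-01, -5.31600642e-04],
       [ 2.29715531e-01,  9.73256374e-01, -1.67498922e-03],
       [ 1.32613642e-04, -1.75231326e-03, -9.99998456e-01]]), 'wrist_force': array([-0.18373868,  0.53946657, -0.29334226]), 'wrist_torque': array([ 0.00984156, -0.02665019,  0.03060324]), 'grasp_force': 0.0, 'grip_width': 1.0001927785622113}
scene [ 1.12555404 -0.28538324  0.9779045 ] [-0.55498525  0.26941864 -0.78702285]
scraper [([351.0, 180.0, 39.0, 35.0], 0.97)]
pad [([296.0, 155.0, 40.0, 26.0], 0.96), ([330.0, 118.0, 54.0, 34.0], 0.81), ([336.0, 250.0, 49.0, 36.0], 0.75), ([335.0, 197.0, 63.0, 36.0], 0.57)]
deck [([197.0, 180.0, 133.0, 153.0], 0.8)]
chip1 [([235.0, 236.0, 20.0, 18.0], 0.74), ([213.0, 219.0, 18.0, 18.0], 0.57), ([265.0, 225.0, 16.0, 17.0], 0.55), ([235.0, 214.0, 22.0, 14.0], 0.48)]
mug [([400.0, 223.0, 40.0, 46.0], 0.85)]
side [ 0.41267887 -0.85236715  0.9771611 ] [ 0.06225331  0.68765921 -0.72335975]
scraper [([329.0, 161.0, 15.0, 38.0], 0.84)]
pad [([271.0, 191.0, 22.0, 26.0], 0.78), ([324.0, 173.0, 30.0, 35.0], 0.77), ([375.0, 196.0, 24.0, 26.0], 0.69), ([251.0, 157.0, 24.0, 28.0], 0.59)]
deck [([298.0, 220.0, 127.0, 76.0], 0.84), ([378.0, 153.0, 27.0, 36.0], 0.35)]
chip1 [([351.0, 250.0, 13.0, 17.0], 0.69), ([321.0, 225.0, 14.0, 16.0], 0.55), ([344.0, 230.0, 14.0, 16.0], 0.5), ([321.0, 241.0, 11.0, 18.0], 0.48)]
mug [([376.0, 154.0, 32.0, 37.0], 0.65)]
```

View pics/s0.png

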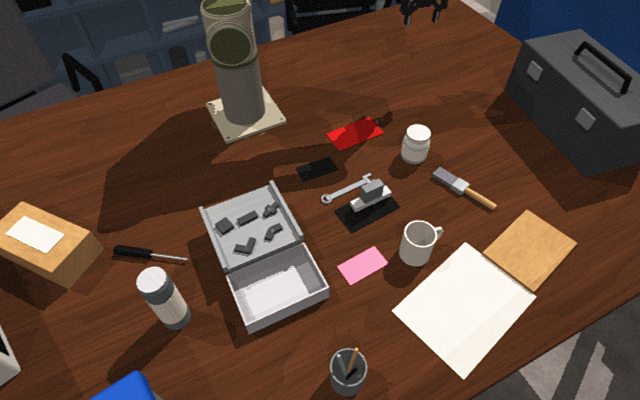

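View pics/d0.png

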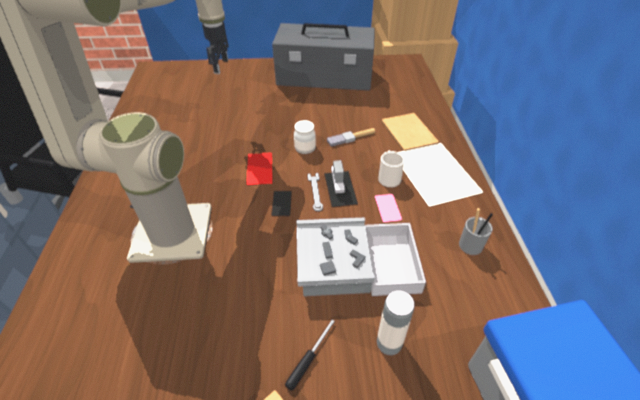

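The scene picture shows the scraper at (371,192) on the large black pad (366,210). The look-alike pads are the small black one (318,169), red (355,133) and pink (362,265). I choose the larger black pad under the scraper and check it in a close crop.

Run:
```python
import cv2
a=cv2.imread('pics/s0.png')[160:340,190:410]
b=cv2.imread('pics/d0.png')[145:305,245:435]
cv2.imwrite('pics/s0c.png',cv2.resize(a,(704,576),interpolation=cv2.INTER_CUBIC))
cv2.imwrite('pics/d0c.png',cv2.resize(b,None,fx=3.6,fy=3.6,interpolation=cv2.INTER_CUBIC))
```

```text
(no output)
```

View pics/s0c.png

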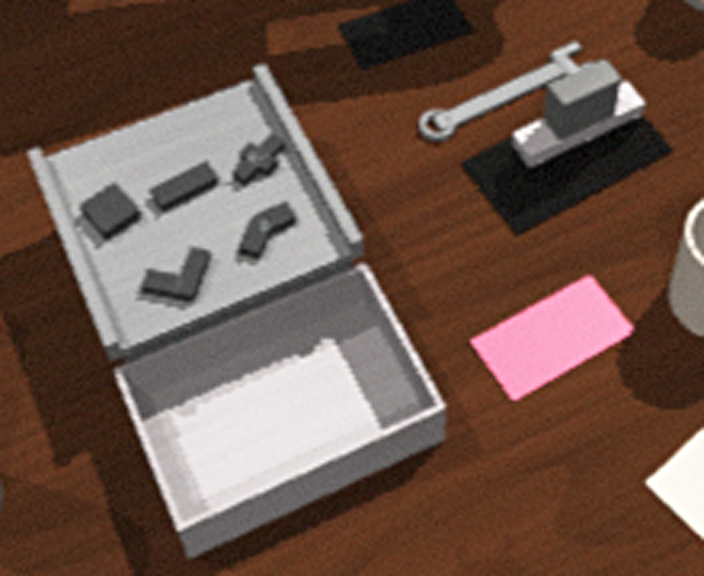

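View pics/d0c.png

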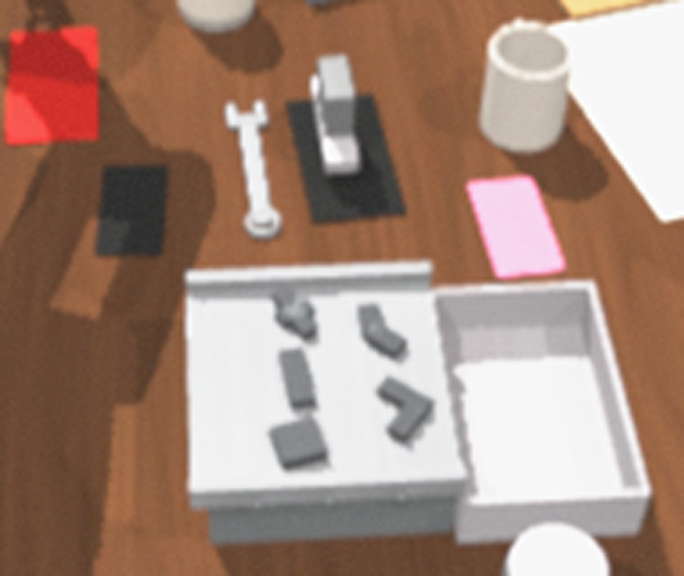

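The crops confirm the choice: the scraper stands on the larger black pad (scene crop about (565,160)). The five chips lie on the deck, and the small black, pink and red pads are elsewhere. Next I fit poses from the corners.

```bash
cat >> h.py <<'E'
from scipy.optimize import least_squares
def fit(obs,g):
    # obs: list of (cam,[u,v],[x,y,z] local)
    def f(p):
        c,s=np.cos(p[2]),np.sin(p[2]);r=[]
        for n,uv,L in obs:
            r+=list(proj(n,[p[0]+c*L[0]-s*L[1],p[1]+s*L[0]+c*L[1],L[2]])[0]-uv)
        return r
    r=least_squares(f,g,loss='soft_l1');return r.x,np.abs(r.fun).reshape(-1,2)
E
cat > fit0.py <<'E'
from h import *
S=lambda u,v:('scene',np.array([u/3.2+190-.5,v/3.2+160-.5]))
D=lambda u,v:('side',np.array([u/3.6+245-.5,v/3.6+145-.5]))
def run(name,lst,g):
    x,e=fit([(*a,b) for a,b in lst],g);print(name,np.round(x[:2],4),np.round(np.degrees(x[2]),2),np.round(e.max(1),1));return x
z=.089
run('deck',[(S(30,152),(-.1,-.105,z)),(S(110,356),(.1,-.105,z)),(S(268,66),(-.1,.105,z)),(S(360,243),(.1,.105,z)),
 (D(187,270),(-.1,.105,z)),(D(430,263),(.1,.105,z)),(D(192,500),(-.1,-.105,z)),(D(467,490),(.1,-.105,z))],[.5,0,0])
run('pad',[(S(463,168),(-.045,-.085,.004)),(S(518,231),(.045,-.085,.004)),(S(670,150),(.045,.085,.004)),
 (D(288,100),(-.045,.085,.004)),(D(373,95),(.045,.085,.004)),(D(404,213),(.045,-.085,.004)),(D(315,221),(-.045,-.085,.004))],[.5,.3,0])
run('scr',[(S(547,94),(-.014,-.03,.091)),(S(561,107),(.014,-.03,.091)),(S(621,76),(.014,.03,.091)),(S(602,62),(-.014,.03,.091)),
 (D(320,62),(-.014,.03,.091)),(D(344,57),(.014,.03,.091)),(D(354,98),(.014,-.03,.091)),(D(328,104),(-.014,-.03,.091)),
 (S(512,138),(-.015,-.06,.041)),(S(528,153),(.015,-.06,.041)),(S(645,102),(.015,.06,.041))],[.5,.3,0])
print(cam('wrist')[1][2], -cam('wrist')[1].T@cam('wrist')[2])
for l in ['mug','jar','wrench','spray_can','screwdriver']:
    r=spotter.spot_in('scene',l)
    if r: q=r[0]['rect'];print(l,ray('scene',[q[0]+q[2]/2,q[1]+q[3]*.75],0.0),r[0]['p'])
E
python3 fit0.py
```

```text
deck [ 0.4924 -0.166 ] -1.12 [0.6 2.1 0.7 1.1 0.8 0.7 2.2 3. ]
pad [0.5468 0.1592] 4.45 [1.4 1.5 1.7 0.9 0.7 1.1 0.7]
scr [0.5378 0.1707] 3.61 [2.3 0.6 1.2 1.1 1.  0.5 0.7 0.7 0.5 2.2 0.5]
[ 0.29034013 -0.06959072 -0.95438972] [0.06337643 0.60174495 0.37604709]
mug [0.74503808 0.20024762 0.        ] 0.85
jar [4.30725458e-01 4.04705585e-01 1.11022302e-16] 0.68
wrench [0.48272723 0.1214005  0.        ] 0.55
spray_can [ 0.59416949 -0.44316328  0.        ] 0.97
screwdriver [ 0.4172073  -0.43664264  0.        ] 0.63
```

Request:
carry_out([
  {"dx": -6, "dy": -3.9, "dz": -1, "turn": 10},
  {"dx": -12, "dy": -7.8, "dz": -2, "turn": 20},
  {"dx": -18, "dy": -11.6, "dz": -2, "turn": 30},
  {"dx": -24, "dy": -15.5, "dz": -2, "turn": 40},
  {"dx": -30, "dy": -19.4, "dz": -2, "turn": 50},
  {"dx": -36, "dy": -23.2, "dz": -2, "turn": 60},
  {"dx": -42, "dy": -27, "dz": -2, "turn": 70},
  {"dx": -48.4, "dy": -31, "dz": -2, "turn": 73},
])

```text
invalid input at $.motion[0]: expected keys dx, dy, dz, turn, fingers
```

```bash
cat > st.py <<'E'
from h import *
def st():
    s=ctrl.observe();R=s['eef_rot'];y=R[:,1]
    print('t',round(s['t'],2),'p',np.round(s['ee_pos'],4),'yaw',round(np.degrees(np.arctan2(y[1],y[0])),2),'z',np.round(R[:,2],3),'F',np.round(s['wrist_force'],1),'T',np.round(s['wrist_torque'],2),'w',round(s['grip_width'],3),'g',round(s['grasp_force'],1),'q',np.round(s['qpos'],0));return s
if __name__=='__main__': st()
E
python3 - <<'E'
from st import *
st(); a=save('wrist','w0.png'); print(spotter.spot_in('wrist','scraper')[:2],spotter.spot_in('wrist','pad')[:2]); st()
E
```

```text
t 0.85 p [0.1378 0.584  0.2313] yaw 76.72 z [ 0.  0. -1.] F [ 0.2 -0.2  0.2] T [ 0.02 -0.04 -0.07] w 0.999 g 0.0 q [72.  7. 85. -0. 87. -5.]
[] [{'rect': [0.0, 351.4, 52.3, 37.8], 'p': 0.96}]
t 1.0 p [0.1378 0.584  0.2313] yaw 76.72 z [ 0.  0. -1.] F [-0.1  0.1  0.3] T [ 0.01  0.01 -0.02] w 1.001 g 0.0 q [72.  7. 85.  0. 87. -5.]
```

View pics/w0.png

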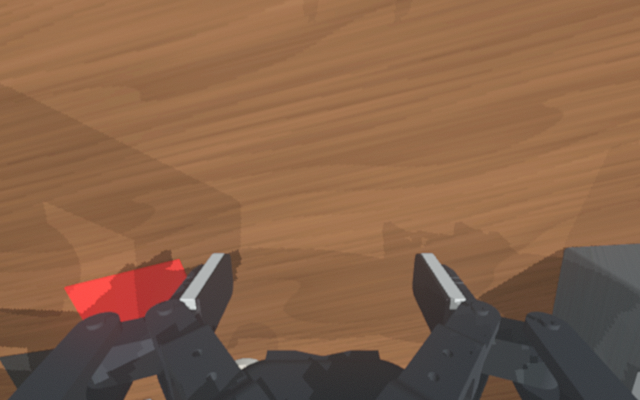

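The move was refused because every key is required. The picture shows the fingers at the bottom of the view (200–450, 280), so the scraper must lie on the tool's +x side to be seen.

Request:
carry_out([
  {"dx": -5, "dy": -3.9, "dz": -2, "turn": 9, "fingers": 8.5},
  {"dx": -10, "dy": -7.7, "dz": -4, "turn": 18, "fingers": 8.5},
  {"dx": -15, "dy": -11.5, "dz": -4, "turn": 27, "fingers": 8.5},
  {"dx": -20, "dy": -15.4, "dz": -4, "turn": 36, "fingers": 8.5},
  {"dx": -25, "dy": -19.2, "dz": -4, "turn": 45, "fingers": 8.5},
  {"dx": -30, "dy": -23, "dz": -4, "turn": 54, "fingers": 8.5},
  {"dx": -35, "dy": -26.9, "dz": -4, "turn": 63, "fingers": 8.5},
  {"dx": -40, "dy": -30.7, "dz": -4, "turn": 73, "fingers": 8.5},
])

```text
t: 2.0
ee_pos: [0.4513, 0.1994, 0.2717]
eef_rot: [[-0.059, 0.998, 0.001], [0.998, 0.059, 0.0], [0.0, 0.001, -1.0]]
wrist_force: [1.4, 1.1, -0.1]
grip_width: 0.995
grasp_force: 0.0
```

```bash
python3 st.py
```

```text
t 2.0 p [0.4513 0.1994 0.2717] yaw 3.41 z [ 0.001  0.    -1.   ] F [ 1.4  1.1 -0.1] T [ 0.01 -0.01 -0.05] w 0.995 g 0.0 q [ 18. -10.  98.   0.  92.  14.]
```

Request:
carry_out([
  {"dx": -3, "dy": 1.8, "dz": 0, "turn": 0, "fingers": 8.5},
  {"dx": -6, "dy": 3.7, "dz": 0, "turn": 0, "fingers": 8.5},
  {"dx": -9, "dy": 5.6, "dz": 0, "turn": 0, "fingers": 8.5},
  {"dx": -11.8, "dy": 7.4, "dz": 0, "turn": 0, "fingers": 8.5},
  {"dx": -11.8, "dy": 7.4, "dz": 0, "turn": 0, "fingers": 8.5},
  {"dx": -11.8, "dy": 7.4, "dz": 0, "turn": 0, "fingers": 8.5},
  {"dx": -11.8, "dy": 7.4, "dz": 0, "turn": 0, "fingers": 8.5},
  {"dx": -11.8, "dy": 7.4, "dz": 0, "turn": 0, "fingers": 8.5},
])

```text
t: 3.0
ee_pos: [0.5314, 0.0889, 0.2715]
eef_rot: [[-0.066, 0.998, 0.0], [0.998, 0.066, 0.0], [0.0, 0.0, -1.0]]
wrist_force: [0.0, 0.3, -0.3]
grip_width: 0.994
grasp_force: 0.0
```

Run:
```python
from st import *
import pickle
st(); a=save('wrist','w1.png'); pickle.dump([np.array(x) for x in cam('wrist')],open('w1cam.pkl','wb'))
print(proj('wrist',[[.538,.171,.091],[.547,.159,.004]]))
```

```text
t 3.0 p [0.5314 0.0889 0.2715] yaw 3.79 z [ 0.  0. -1.] F [ 0.   0.3 -0.3] T [ 0.01 -0.03  0.04] w 0.994 g 0.0 q [ 4. -3. 92.  0. 91.  0.]
[[334.46650455  95.25652794]
 [338.19315447 106.77046379]]
```

View pics/w1.png

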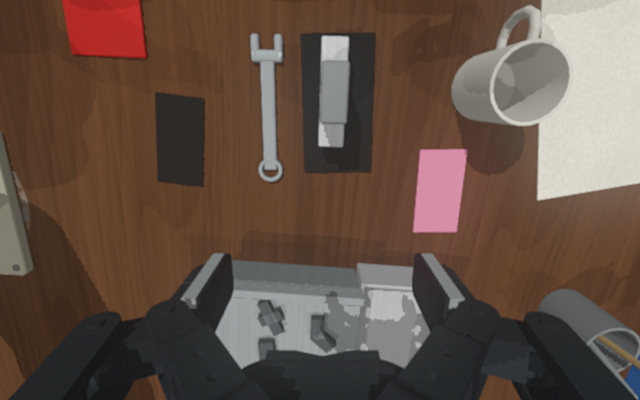

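The wrist picture shows the scraper grip at (334,93) on the large black pad (303–375, 33–172). The wrench is to its left (268,110), with the mug and pink card to the right.

Run:
```python
from h import *
w=lambda u,v:('wrist',np.array([u,v]))
def run(n,l,g):
    x,e=fit([(*a,b) for a,b in l],g);print(n,np.round(x[:2],4),round(np.degrees(x[2]),2),np.round(e.max(1),1))
im=cv2.cvtColor(cv2.imread('pics/w1.png'),cv2.COLOR_BGR2GRAY)
def ref(pts):
    return cv2.cornerSubPix(im,np.array(pts,np.float32).reshape(-1,1,2),(4,4),(-1,-1),(3,30,.01)).reshape(-1,2)
P=ref([(305,33),(376,33),(371,172),(302,171)]);print(P.round(1).tolist())
run('pad',list(zip([w(*p) for p in P],[(-.045,.085,.004),(.045,.085,.004),(.045,-.085,.004),(-.045,-.085,.004)])),[.547,.159,0])
G=ref([(321,62),(349,62),(347,123),(319,122)]);print(G.round(1).tolist())
run('grip',list(zip([w(*p) for p in G],[(-.014,.03,.091),(.014,.03,.091),(.014,-.03,.091),(-.014,-.03,.091)])),[.54,.17,0])
B=ref([(321,37),(349,37),(343,147),(317,146)]);print(B.round(1).tolist())
run('blade',list(zip([w(*p) for p in B],[(-.015,.06,.041),(.015,.06,.041),(.015,-.06,.041),(-.015,-.06,.041)])),[.54,.17,0])
```

```text
[[305.0, 33.0], [375.3999938964844, 32.400001525878906], [369.8999938964844, 172.60000610351562], [304.70001220703125, 172.3000030517578]]
pad [0.5472 0.1586] 3.7 [3.3 1.8 0.6 0.5]
[[320.29998779296875, 60.0], [347.5, 59.099998474121094], [344.0, 124.19999694824219], [318.3999938964844, 121.69999694824219]]
grip [0.5359 0.1738] 1.84 [1.2 0.9 1.  1. ]
[[321.3999938964844, 35.400001525878906], [348.29998779296875, 36.20000076293945], [342.20001220703125, 146.60000610351562], [318.1000061035156, 145.6999969482422]]
blade [0.5374 0.1734] 1.71 [0.3 0.3 0.4 0.4]
```

Request:
carry_out([
  {"dx": 4.2, "dy": 0.6, "dz": 2, "turn": 1, "fingers": 8.5},
  {"dx": 8.3, "dy": 1.1, "dz": 6, "turn": 2, "fingers": 8.5},
  {"dx": 8.3, "dy": 1.1, "dz": 11, "turn": 2, "fingers": 8.5},
  {"dx": 8.3, "dy": 1.1, "dz": 15, "turn": 2, "fingers": 8.5},
  {"dx": 8.3, "dy": 1.1, "dz": 19, "turn": 2, "fingers": 8.5},
  {"dx": 8.3, "dy": 1.1, "dz": 22.1, "turn": 2, "fingers": 8.5},
  {"dx": 8.3, "dy": 1.1, "dz": 22.1, "turn": 2, "fingers": 8.5},
  {"dx": 8.3, "dy": 1.1, "dz": 22.1, "turn": 2, "fingers": 8.5},
])

```text
t: 4.05
ee_pos: [0.5381, 0.1721, 0.0518]
eef_rot: [[-0.03, 1.0, 0.002], [1.0, 0.03, 0.0], [0.0, 0.002, -1.0]]
wrist_force: [-0.4, 0.2, -0.1]
grip_width: 0.997
grasp_force: 0.0
```

```bash
python3 st.py
```

```text
t 4.05 p [0.5381 0.1721 0.0518] yaw 1.74 z [ 0.002  0.    -1.   ] F [-0.4  0.2 -0.1] T [ 0.01 -0.01  0.02] w 0.997 g 0.0 q [ 13.  11. 101.   0.  68.  11.]
```

Request:
carry_out([
  {"dx": 0, "dy": 0, "dz": 0, "turn": 0, "fingers": 5},
  {"dx": 0, "dy": 0, "dz": 0, "turn": 0, "fingers": 3.2},
  {"dx": 0, "dy": 0, "dz": 0, "turn": 0, "fingers": 2},
  {"dx": 0, "dy": 0, "dz": 0, "turn": 0, "fingers": 2},
  {"dx": 0, "dy": 0, "dz": 0, "turn": 0, "fingers": 2},
  {"dx": 0, "dy": 0, "dz": 0, "turn": 0, "fingers": 2},
  {"dx": 0, "dy": 0, "dz": -1, "turn": 0, "fingers": 2},
  {"dx": 0, "dy": 0, "dz": -3, "turn": 0, "fingers": 2},
], force=90)

```text
t: 5.05
ee_pos: [0.5358, 0.1713, 0.0796]
eef_rot: [[-0.03, 1.0, -0.004], [1.0, 0.03, -0.001], [-0.001, -0.004, -1.0]]
wrist_force: [-1.2, 0.1, -2.6]
grip_width: 0.313
grasp_force: 88.8
```

```bash
python3 st.py
```

```text
t 5.05 p [0.5358 0.1713 0.0796] yaw 1.72 z [-0.004 -0.001 -1.   ] F [-1.2  0.1 -2.6] T [ 0.02 -0.03 -0.  ] w 0.313 g 88.8 q [ 13.   9. 100.  -0.  71.  11.]
```

Request:
carry_out([
  {"dx": 0, "dy": 0, "dz": -6, "turn": 0, "fingers": 2},
  {"dx": -3, "dy": -0.5, "dz": -10, "turn": 0, "fingers": 2},
  {"dx": -8, "dy": -1, "dz": -13, "turn": 1, "fingers": 2},
  {"dx": -14, "dy": -2, "dz": -16, "turn": 2, "fingers": 2},
  {"dx": -20, "dy": -3, "dz": -19, "turn": 2, "fingers": 2},
  {"dx": -26, "dy": -4, "dz": -20, "turn": 2, "fingers": 2},
  {"dx": -32, "dy": -5, "dz": -20, "turn": 2, "fingers": 2},
  {"dx": -37, "dy": -6, "dz": -20, "turn": 2, "fingers": 2},
])

```text
t: 6.05
ee_pos: [0.4878, -0.202, 0.2822]
eef_rot: [[0.005, 1.0, 0.002], [1.0, -0.005, -0.001], [-0.001, 0.002, -1.0]]
wrist_force: [1.4, 0.3, -2.2]
grip_width: 0.316
grasp_force: 89.5
```

Request:
carry_out([
  {"dx": -2, "dy": 0, "dz": 0, "turn": 0, "fingers": 2},
  {"dx": -4, "dy": 0, "dz": 0, "turn": 0, "fingers": 2},
  {"dx": -4, "dy": 0, "dz": 0, "turn": 0, "fingers": 2},
  {"dx": -4, "dy": 0, "dz": 0, "turn": 0, "fingers": 2},
  {"dx": -4, "dy": 0, "dz": 0, "turn": 0, "fingers": 2},
  {"dx": -4, "dy": 0, "dz": 0, "turn": 0, "fingers": 2},
  {"dx": -4, "dy": 0, "dz": 0, "turn": 0, "fingers": 2},
  {"dx": -4, "dy": 0, "dz": 0, "turn": 0, "fingers": 2},
])

```text
t: 7.05
ee_pos: [0.4882, -0.2398, 0.2803]
eef_rot: [[0.005, 1.0, 0.0], [1.0, -0.005, -0.0], [-0.0, 0.0, -1.0]]
wrist_force: [0.7, -0.2, -3.2]
grip_width: 0.317
grasp_force: 89.4
```

Run:
```python
from st import *
st(); a=save('wrist','w2.png')
```

```text
t 7.05 p [ 0.4882 -0.2398  0.2803] yaw -0.27 z [ 0. -0. -1.] F [ 0.7 -0.2 -3.2] T [-0.01 -0.02 -0.03] w 0.317 g 89.4 q [-32.  -2.  90.   0.  92. -31.]
```

View pics/w2.png

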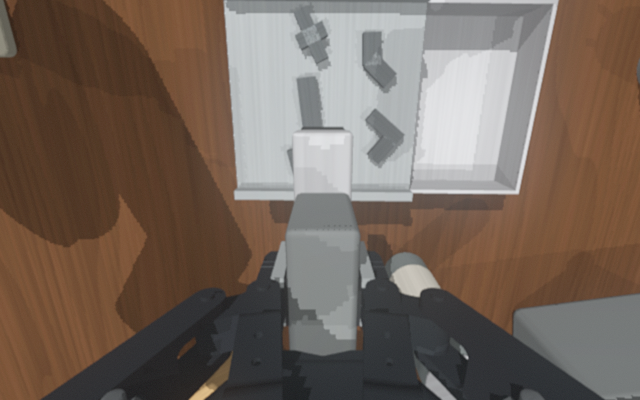

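The picture shows the -y lip's outer edge from (235,199) to (412,201), the deck's near edge at about column 230, the pan edge at about column 420, and four of the five chips. The fifth is behind the scraper.

Run:
```python
from h import *
w=lambda u,v:('wrist',np.array([u,v],float))
l=[(w(235,199),(-.1,-.105,.089)),(w(412,201),(.1,-.105,.089)),(w(228,12),(-.1,.095,.075)),(w(427,12),(.1,.095,.075))]
x,e=fit([(*a,b) for a,b in l],[.49,-.166,0]);print(np.round(x,4),np.degrees(x[2]),e)
c,s=np.cos(x[2]),np.sin(x[2])
for n,p in dict(cross=(312,37),bent=(375,60),strip=(310,105),L=(385,135),block=(292,160)).items():
    q=ray('wrist',p,.085)[:2]-x[:2]; print(n,np.round([c*q[0]+s*q[1],-s*q[0]+c*q[1]],3))
# also lip line yaw
a=ray('wrist',(235,199),.089);b=ray('wrist',(412,201),.089);print(np.degrees(np.arctan2(*(b-a)[[1,0]])),a,b)
a=ray('wrist',(228,12),.075);b=ray('wrist',(427,12),.075);print(np.degrees(np.arctan2(*(b-a)[[1,0]])),a,b)
```

```text
[ 0.4919 -0.1724 -0.0205] -1.1719466097817444 [[1.46010962 4.93465185]
 [0.5776311  5.2847698 ]
 [1.59471263 3.75326187]
 [0.68626344 0.46442544]]
cross [-0.015  0.069]
bent [0.049 0.049]
strip [-0.016  0.004]
L [ 0.065 -0.026]
block [-0.036 -0.054]
-1.0390785166915648 [ 0.38859854 -0.26939075  0.089     ] [ 0.58984125 -0.27304076  0.089     ]
-0.3475459801799569 [ 0.39508604 -0.07864214  0.075     ] [ 0.59313662 -0.0798435   0.075     ]
```

Request:
carry_out([
  {"dx": 3.5, "dy": -2.6, "dz": 0, "turn": 0.8, "fingers": 2},
  {"dx": 7, "dy": -5.2, "dz": 2, "turn": 0.8, "fingers": 2},
  {"dx": 10.3, "dy": -7.8, "dz": 5, "turn": 0.8, "fingers": 2},
  {"dx": 10.3, "dy": -7.8, "dz": 9, "turn": 0.8, "fingers": 2},
  {"dx": 10.3, "dy": -7.8, "dz": 12, "turn": 0.8, "fingers": 2},
  {"dx": 10.3, "dy": -7.8, "dz": 14, "turn": 0.8, "fingers": 2},
  {"dx": 10.3, "dy": -7.8, "dz": 15, "turn": 0.8, "fingers": 2},
  {"dx": 10.3, "dy": -7.8, "dz": 15, "turn": 0.8, "fingers": 2},
])

```text
t: 8.1
ee_pos: [0.4105, -0.1365, 0.1301]
eef_rot: [[0.019, 1.0, -0.001], [1.0, -0.019, 0.0], [0.0, -0.001, -1.0]]
wrist_force: [1.1, -0.6, -3.4]
grip_width: 0.315
grasp_force: 90.2
```

Run:
```python
from st import *
st(); a=save('side','d1.png');b=save('scene','s1.png')
cv2.imwrite('pics/c1.png',np.hstack([cv2.resize(cv2.imread('pics/d1.png')[180:310,280:430],(400,347),interpolation=2),cv2.resize(cv2.imread('pics/s1.png')[160:290,185:335],(400,347),interpolation=2)]))
```

```text
t 8.1 p [ 0.4105 -0.1365  0.1301] yaw -1.09 z [-0.001  0.    -1.   ] F [ 1.1 -0.6 -3.4] T [ 0.04 -0.06 -0.01] w 0.315 g 90.2 q [-25. -15. 118.   0.  78. -24.]
```

View pics/c1.png

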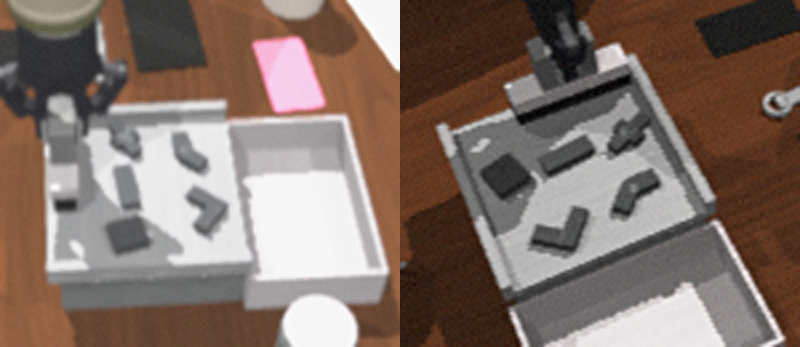

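The crop shows the scraper hovering over the free near strip, inside the +y lip and clear of all the chips. Lower it to contact.

Request:
carry_out([
  {"dx": 0, "dy": 0, "dz": 0.4, "turn": 0, "fingers": 2},
  {"dx": 0, "dy": 0, "dz": 0.6, "turn": 0, "fingers": 2},
  {"dx": 0, "dy": 0, "dz": 0.8, "turn": 0, "fingers": 2},
  {"dx": 0, "dy": 0, "dz": 0.8, "turn": 0, "fingers": 2},
  {"dx": 0, "dy": 0, "dz": 0.8, "turn": 0, "fingers": 2},
  {"dx": 0, "dy": 0, "dz": 0.8, "turn": 0, "fingers": 2},
  {"dx": 0, "dy": 0, "dz": 0.8, "turn": 0, "fingers": 2},
  {"dx": 0, "dy": 0, "dz": 0.8, "turn": 0, "fingers": 2},
])

```text
t: 9.2
ee_pos: [0.4107, -0.1366, 0.1223]
eef_rot: [[0.019, 1.0, 0.0], [1.0, -0.019, -0.0], [-0.0, 0.0, -1.0]]
wrist_force: [0.4, -0.2, -3.0]
grip_width: 0.316
grasp_force: 90.6
```

```bash
python3 st.py
```

```text
t 9.2 p [ 0.4107 -0.1366  0.1223] yaw -1.08 z [ 0. -0. -1.] F [ 0.4 -0.2 -3. ] T [-0.    0.03  0.02] w 0.316 g 90.6 q [-25. -15. 118.   0.  77. -24.]
```

Request:
carry_out([
  {"dx": 0, "dy": 1.1, "dz": 0.05, "turn": 0, "fingers": 2},
  {"dx": 0, "dy": 2.2, "dz": 0.05, "turn": 0, "fingers": 2},
  {"dx": 0, "dy": 3.4, "dz": 0.05, "turn": 0, "fingers": 2},
  {"dx": 0, "dy": 4.6, "dz": 0.05, "turn": 0, "fingers": 2},
  {"dx": 0, "dy": 5.8, "dz": 0.05, "turn": 0, "fingers": 2},
  {"dx": 0, "dy": 7.0, "dz": 0.05, "turn": 0, "fingers": 2},
  {"dx": 0, "dy": 8.2, "dz": 0.05, "turn": 0, "fingers": 2},
  {"dx": 0, "dy": 9.2, "dz": 0.05, "turn": 0, "fingers": 2},
])

```text
t: 10.2
ee_pos: [0.5032, -0.1384, 0.1221]
eef_rot: [[0.019, 1.0, -0.001], [1.0, -0.019, -0.0], [-0.0, -0.001, -1.0]]
wrist_force: [-8.7, 0.2, 9.9]
grip_width: 0.319
grasp_force: 91.8
```

Request:
carry_out([
  {"dx": 0, "dy": 1.1, "dz": 0, "turn": 0, "fingers": 2},
  {"dx": 0, "dy": 2.2, "dz": 0, "turn": 0, "fingers": 2},
  {"dx": 0, "dy": 3.4, "dz": 0, "turn": 0, "fingers": 2},
  {"dx": 0, "dy": 4.6, "dz": 0, "turn": 0, "fingers": 2},
  {"dx": 0, "dy": 5.8, "dz": 0, "turn": 0, "fingers": 2},
  {"dx": 0, "dy": 7.0, "dz": 0, "turn": 0, "fingers": 2},
  {"dx": 0, "dy": 8.2, "dz": 0, "turn": 0, "fingers": 2},
  {"dx": 0, "dy": 9.0, "dz": 0, "turn": 0, "fingers": 2},
])

```text
t: 11.2
ee_pos: [0.5935, -0.14, 0.1221]
eef_rot: [[0.019, 1.0, -0.0], [1.0, -0.019, -0.0], [-0.0, -0.0, -1.0]]
wrist_force: [-6.6, 0.9, 8.6]
grip_width: 0.319
grasp_force: 91.6
```

Run:
```python
from st import *
st(); a=save('side','d2.png');b=save('scene','s2.png')
cv2.imwrite('pics/c2.png',np.hstack([cv2.resize(cv2.imread('pics/d2.png')[180:310,280:430],(400,347),interpolation=2),cv2.resize(cv2.imread('pics/s2.png')[170:330,180:350],(400,376),interpolation=2)[:347]]))
```

```text
t 11.2 p [ 0.5935 -0.14    0.1221] yaw -1.07 z [-0. -0. -1.] F [-6.6  0.9  8.6] T [0.03 1.54 0.  ] w 0.319 g 91.6 q [-18.  13.  90.  -0.  76. -17.]
```

View pics/c2.png

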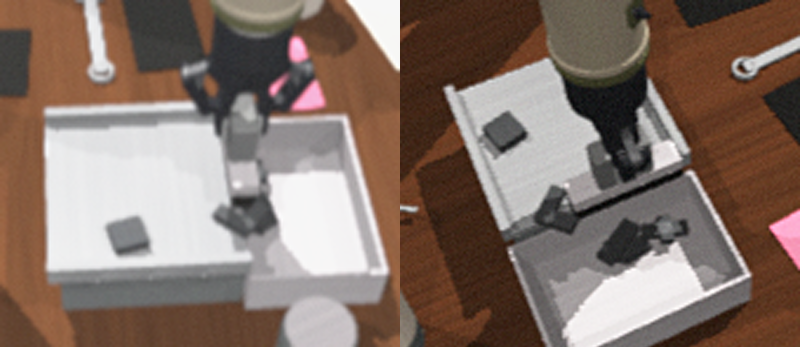

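The crop shows three chips in or entering the pan, the block untouched at (128,235), and the L at the deck edge beside the blade end (230,215). Lift, go back and wipe the -y lane.

Request:
carry_out([
  {"dx": 0, "dy": 0, "dz": -2, "turn": 0, "fingers": 2},
  {"dx": 0, "dy": 0, "dz": -4, "turn": 0, "fingers": 2},
  {"dx": -1, "dy": -4, "dz": -4, "turn": 0, "fingers": 2},
  {"dx": -3, "dy": -8, "dz": -4, "turn": 0, "fingers": 2},
  {"dx": -5, "dy": -12.5, "dz": -4, "turn": 0, "fingers": 2},
  {"dx": -6, "dy": -16.5, "dz": -4, "turn": 0, "fingers": 2},
  {"dx": -6, "dy": -18.2, "dz": -4, "turn": 0, "fingers": 2},
  {"dx": -6, "dy": -18.2, "dz": -2.5, "turn": 0, "fingers": 2},
])

```text
t: 12.3
ee_pos: [0.4105, -0.1977, 0.1492]
eef_rot: [[0.02, 1.0, 0.005], [1.0, -0.02, -0.003], [-0.003, 0.005, -1.0]]
wrist_force: [1.1, -1.2, -2.5]
grip_width: 0.319
grasp_force: 91.0
```

Request:
carry_out([
  {"dx": 0, "dy": 0, "dz": 0, "turn": 0, "fingers": 2},
  {"dx": 0, "dy": 0, "dz": 1.2, "turn": 0, "fingers": 2},
  {"dx": 0, "dy": 0, "dz": 2.0, "turn": 0, "fingers": 2},
  {"dx": 0, "dy": 0, "dz": 2.4, "turn": 0, "fingers": 2},
  {"dx": 0, "dy": 0.5, "dz": 2.5, "turn": 0, "fingers": 2},
  {"dx": 0, "dy": 1.6, "dz": 2.5, "turn": 0, "fingers": 2},
  {"dx": 0, "dy": 2.8, "dz": 2.5, "turn": 0, "fingers": 2},
  {"dx": 0, "dy": 4.0, "dz": 2.5, "turn": 0, "fingers": 2},
])

```text
t: 13.3
ee_pos: [0.4502, -0.1975, 0.1221]
eef_rot: [[0.019, 1.0, -0.0], [1.0, -0.019, -0.0], [-0.0, -0.0, -1.0]]
wrist_force: [-6.1, 0.3, 6.3]
grip_width: 0.317
grasp_force: 92.0
```

Request:
carry_out([
  {"dx": 0, "dy": 1.2, "dz": 0, "turn": 0, "fingers": 2},
  {"dx": 0, "dy": 2.4, "dz": 0, "turn": 0, "fingers": 2},
  {"dx": 0, "dy": 3.6, "dz": 0, "turn": 0, "fingers": 2},
  {"dx": 0, "dy": 4.8, "dz": 0, "turn": 0, "fingers": 2},
  {"dx": 0, "dy": 6.0, "dz": 0, "turn": 0, "fingers": 2},
  {"dx": 0, "dy": 7.2, "dz": 0, "turn": 0, "fingers": 2},
  {"dx": 0, "dy": 8.4, "dz": 0, "turn": 0, "fingers": 2},
  {"dx": 0, "dy": 9.6, "dz": 0, "turn": 0, "fingers": 2},
])

```text
t: 14.3
ee_pos: [0.5462, -0.1992, 0.1221]
eef_rot: [[0.019, 1.0, -0.001], [1.0, -0.019, -0.0], [-0.0, -0.001, -1.0]]
wrist_force: [-7.6, 0.2, 7.7]
grip_width: 0.315
grasp_force: 92.3
```

Request:
carry_out([
  {"dx": 0, "dy": 1.2, "dz": 0, "turn": 0, "fingers": 2},
  {"dx": 0, "dy": 2.4, "dz": 0, "turn": 0, "fingers": 2},
  {"dx": 0, "dy": 3.6, "dz": 0, "turn": 0, "fingers": 2},
  {"dx": 0, "dy": 4.6, "dz": 0, "turn": 0, "fingers": 2},
  {"dx": 0, "dy": 4.6, "dz": 0, "turn": 0, "fingers": 2},
  {"dx": 0, "dy": 4.6, "dz": -1, "turn": 0, "fingers": 2},
  {"dx": 0, "dy": 4.6, "dz": -5, "turn": 0, "fingers": 2},
  {"dx": 0, "dy": 4.6, "dz": -10, "turn": 0, "fingers": 2},
])

```text
t: 15.3
ee_pos: [0.5902, -0.1993, 0.2209]
eef_rot: [[0.019, 1.0, -0.004], [1.0, -0.019, 0.002], [0.002, -0.004, -1.0]]
wrist_force: [1.0, 0.6, -2.3]
grip_width: 0.318
grasp_force: 90.7
```

Run:
```python
from st import *
st(); a=save('side','d3.png');b=save('scene','s3.png')
cv2.imwrite('pics/c3.png',np.hstack([cv2.resize(cv2.imread('pics/d3.png')[180:310,280:430],(400,347),interpolation=2),cv2.resize(cv2.imread('pics/s3.png')[170:330,180:350],(400,376),interpolation=2)[:347]]))
```

```text
t 15.3 p [ 0.5902 -0.1993  0.2209] yaw -1.08 z [-0.004  0.002 -1.   ] F [ 1.   0.6 -2.3] T [-0.04 -0.03  0.03] w 0.318 g 90.7 q [-23.  11.  82.   0.  87. -22.]
```

View pics/c3.png

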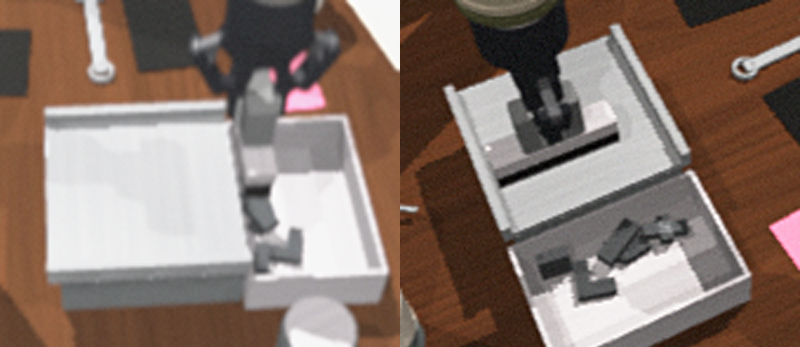

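The crop shows the deck empty and the offcuts in the pan (555,262), (595,285), (620,240), (665,230). I confirm with the network and refit the now bare pad from the scene, side and wrist pictures by dark mask.

Run:
```python
from st import *
for l in('chip1','chip2','chip3','chip4','chip5'):
    for c in('scene','side'):
        print(l,c,[(np.round(np.array(r['rect'])[:2]+np.array(r['rect'])[2:]/2).tolist(),round(r['p'],2)) for r in spotter.spot_in(c,l)][:6])
def maskpad(im,n,c0):
    g=im.max(2).astype(int)
    m=(g<45).astype(np.uint8); k,lab,s,cen=cv2.connectedComponentsWithStats(m)
    i=lab[c0[1],c0[0]]; print(n,'area',s[i] if i else 'none',g[c0[1],c0[0]])
    if not i: return
    ys,xs=np.where(lab==i)
    W=np.array([ray(n,(x,y),.004)[:2] for x,y in zip(xs,ys)],np.float32)
    print(cv2.minAreaRect(W))
maskpad(cv2.imread('pics/s3.png'),'scene',(366,212))
maskpad(cv2.imread('pics/d3.png'),'side',(340,190))
```

```text
chip1 scene [([244.0, 282.0], 0.72), ([271.0, 274.0], 0.67), ([280.0, 277.0], 0.52), ([261.0, 290.0], 0.48), ([294.0, 266.0], 0.47)]
chip1 side [([388.0, 274.0], 0.65), ([377.0, 260.0], 0.4), ([305.0, 139.0], 0.27)]
chip2 scene [([244.0, 282.0], 0.72), ([271.0, 274.0], 0.67), ([280.0, 277.0], 0.52), ([261.0, 290.0], 0.48), ([294.0, 266.0], 0.47)]
chip2 side [([388.0, 274.0], 0.65), ([377.0, 260.0], 0.4), ([305.0, 139.0], 0.27)]
chip3 scene [([244.0, 282.0], 0.72), ([271.0, 274.0], 0.67), ([280.0, 277.0], 0.52), ([261.0, 290.0], 0.48), ([294.0, 266.0], 0.47)]
chip3 side [([388.0, 274.0], 0.65), ([377.0, 260.0], 0.4), ([305.0, 139.0], 0.27)]
chip4 scene [([244.0, 282.0], 0.72), ([271.0, 274.0], 0.67), ([280.0, 277.0], 0.52), ([261.0, 290.0], 0.48), ([294.0, 266.0], 0.47)]
chip4 side [([388.0, 274.0], 0.65), ([377.0, 260.0], 0.4), ([305.0, 139.0], 0.27)]
chip5 scene [([244.0, 282.0], 0.72), ([271.0, 274.0], 0.67), ([280.0, 277.0], 0.52), ([261.0, 290.0], 0.48), ([294.0, 266.0], 0.47)]
chip5 side [([388.0, 274.0], 0.65), ([377.0, 260.0], 0.4), ([305.0, 139.0], 0.27)]
scene area [ 335  187   65   46 1488] 29
((0.5468131303787231, 0.15825636684894562), (0.08931736648082733, 0.1692245602607727), 4.795437335968018)
side area none 59
```

All five offcuts are found in the pan region, and the pad is at (0.547, 0.158) with a yaw of about 4.4°. Carry the scraper over the pad.

Request:
carry_out([
  {"dx": 4, "dy": -0.6, "dz": 0, "turn": -1, "fingers": 2},
  {"dx": 9, "dy": -1.3, "dz": 0, "turn": -2, "fingers": 2},
  {"dx": 14, "dy": -2, "dz": 0, "turn": -3, "fingers": 2},
  {"dx": 19.5, "dy": -2.8, "dz": 0, "turn": -4, "fingers": 2},
  {"dx": 25, "dy": -3.6, "dz": 0, "turn": -5.4, "fingers": 2},
  {"dx": 30.5, "dy": -4.4, "dz": 0, "turn": -5.4, "fingers": 2},
  {"dx": 35.5, "dy": -5, "dz": 2, "turn": -5.4, "fingers": 2},
  {"dx": 35.5, "dy": -5, "dz": 6, "turn": -5.4, "fingers": 2},
])

```text
t: 16.9
ee_pos: [0.5491, 0.1601, 0.1634]
eef_rot: [[-0.08, 0.997, 0.005], [0.997, 0.08, 0.002], [0.002, 0.005, -1.0]]
wrist_force: [0.5, -0.7, -2.8]
grip_width: 0.313
grasp_force: 91.0
```

Request:
carry_out([
  {"dx": 0, "dy": 0, "dz": 3, "turn": 0, "fingers": 2},
  {"dx": 0, "dy": 0, "dz": 6, "turn": 0, "fingers": 2},
  {"dx": 0, "dy": 0, "dz": 8, "turn": 0, "fingers": 2},
  {"dx": 0, "dy": 0, "dz": 9, "turn": 0, "fingers": 2},
  {"dx": 0, "dy": 0, "dz": 9, "turn": 0, "fingers": 2},
  {"dx": 0, "dy": 0, "dz": 9, "turn": 0, "fingers": 2},
  {"dx": 0, "dy": 0, "dz": 9, "turn": 0, "fingers": 2},
  {"dx": 0, "dy": 0, "dz": 9, "turn": 0, "fingers": 2},
])

```text
t: 17.9
ee_pos: [0.5488, 0.156, 0.0726]
eef_rot: [[-0.075, 0.997, 0.001], [0.997, 0.075, 0.0], [0.0, 0.001, -1.0]]
wrist_force: [0.2, -0.7, -2.1]
grip_width: 0.317
grasp_force: 91.0
```

```bash
python3 st.py
```

```text
t 17.9 p [0.5488 0.156  0.0726] yaw 4.32 z [ 0.001  0.    -1.   ] F [ 0.2 -0.7 -2.1] T [-0.02  0.03 -0.02] w 0.317 g 91.0 q [11. 10. 99.  0. 70.  6.]
```

Request:
carry_out([
  {"dx": 0.1, "dy": -0.2, "dz": 0.5, "turn": 0, "fingers": 2},
  {"dx": 0.1, "dy": -0.2, "dz": 1.0, "turn": 0, "fingers": 2},
  {"dx": 0.1, "dy": -0.2, "dz": 1.5, "turn": 0, "fingers": 2},
  {"dx": 0.1, "dy": -0.2, "dz": 1.8, "turn": 0, "fingers": 2},
  {"dx": 0.1, "dy": -0.2, "dz": 2.0, "turn": 0, "fingers": 2},
  {"dx": 0.1, "dy": -0.2, "dz": 2.15, "turn": 0, "fingers": 2},
  {"dx": 0.1, "dy": -0.2, "dz": 2.15, "turn": 0, "fingers": 2},
  {"dx": 0.1, "dy": -0.2, "dz": 2.15, "turn": 0, "fingers": 2},
])

```text
t: 18.9
ee_pos: [0.5463, 0.1567, 0.0512]
eef_rot: [[-0.075, 0.997, 0.0], [0.997, 0.075, -0.0], [-0.0, 0.0, -1.0]]
wrist_force: [-4.2, -1.6, 4.3]
grip_width: 0.318
grasp_force: 91.6
```

```bash
python3 st.py
```

```text
t 18.9 p [0.5463 0.1567 0.0512] yaw 4.32 z [ 0. -0. -1.] F [-4.2 -1.6  4.3] T [-0.2   0.9   0.04] w 0.318 g 91.6 q [ 11.  12. 100.  -0.  68.   7.]
```

It is in light contact with the pad. Open slowly, then retreat straight up.

Request:
carry_out([
  {"dx": 0, "dy": 0, "dz": 0, "turn": 0, "fingers": 3.2},
  {"dx": 0, "dy": 0, "dz": 0, "turn": 0, "fingers": 4},
  {"dx": 0, "dy": 0, "dz": 0, "turn": 0, "fingers": 5},
  {"dx": 0, "dy": 0, "dz": 0, "turn": 0, "fingers": 6},
  {"dx": 0, "dy": 0, "dz": 0, "turn": 0, "fingers": 7},
  {"dx": 0, "dy": 0, "dz": 0, "turn": 0, "fingers": 7},
  {"dx": 0, "dy": 0, "dz": 0, "turn": 0, "fingers": 7},
  {"dx": 0, "dy": 0, "dz": 0, "turn": 0, "fingers": 7},
])

```text
t: 19.9
ee_pos: [0.5462, 0.1567, 0.0503]
eef_rot: [[-0.075, 0.997, -0.0], [0.997, 0.075, -0.0], [-0.0, -0.0, -1.0]]
wrist_force: [0.2, 0.2, 0.5]
grip_width: 0.818
grasp_force: 0.0
```

Request:
carry_out([
  {"dx": 0, "dy": 0, "dz": -1, "turn": 0, "fingers": 7},
  {"dx": 0, "dy": 0, "dz": -4, "turn": 0, "fingers": 7},
  {"dx": 0, "dy": 0, "dz": -8, "turn": 0, "fingers": 7},
  {"dx": 0, "dy": 0, "dz": -13, "turn": 0, "fingers": 7},
  {"dx": 0, "dy": 0, "dz": -18, "turn": 0, "fingers": 7},
  {"dx": -4, "dy": 0, "dz": -22, "turn": 0, "fingers": 7},
  {"dx": -8, "dy": 0, "dz": -22, "turn": 0, "fingers": 7},
  {"dx": -8, "dy": 0, "dz": -22, "turn": 0, "fingers": 7},
])

```text
t: 20.9
ee_pos: [0.5527, 0.0747, 0.2719]
eef_rot: [[-0.072, 0.997, 0.002], [0.997, 0.072, -0.001], [-0.001, 0.002, -1.0]]
wrist_force: [0.8, 0.1, -0.3]
grip_width: 0.817
grasp_force: 0.0
```

Run:
```python
from st import *
st(); im=save('wrist','w9.png')
print([ (r['rect'],r['p']) for r in spotter.spot_in('wrist','scraper')[:2]])
print([ (r['rect'],r['p']) for r in spotter.spot_in('wrist','pad')[:4]])
# expected: pad rect and scraper rect if well placed at pad centre
def box(c,yaw,hx,hy,z):
    y=np.radians(yaw);R=np.array([[np.cos(y),-np.sin(y)],[np.sin(y),np.cos(y)]])
    return np.array([[*(R@[a*hx,b*hy]+c),zz] for a in(-1,1) for b in(-1,1) for zz in z])
c=np.array([.547,.1585])
for n,P in(('pad',box(c,4.3,.045,.085,[.004])),('scr',np.vstack([box(c,4.3,.015,.06,[.026,.041]),box(c,4.3,.012,.06,[.004]),box(c,4.3,.014,.03,[.091])]))):
    q=proj('wrist',P);print(n,q.min(0).round(1),(q.max(0)-q.min(0)).round(1))
# pad by mask, bright pixels inside = scraper blade
g=cv2.cvtColor(im,cv2.COLOR_RGB2GRAY);m=(im.max(2)<50).astype(np.uint8)
k,lab,s,_=cv2.connectedComponentsWithStats(m)
for i in range(1,k):
    if s[i][4]>400:print(s[i])
save('scene','s9.png');print('scene',spotter.spot_in('scene','scraper')[:1],spotter.spot_in('scene','pad')[:4])
for n,P in(('scr',np.vstack([box(c,4.3,.015,.06,[.026,.041]),box(c,4.3,.012,.06,[.004]),box(c,4.3,.014,.03,[.091])])),):
    q=proj('scene',P);print(n,q.min(0).round(1),(q.max(0)-q.min(0)).round(1))
```

```text
t 20.9 p [0.5527 0.0747 0.2719] yaw 4.14 z [ 0.002 -0.001 -1.   ] F [ 0.8  0.1 -0.3] T [ 0.   -0.02 -0.03] w 0.817 g 0.0 q [ 2.  0. 89. -0. 91. -2.]
[([305.7, 37.8, 30.9, 108.6], 0.6)]
[([47.3, 0.0, 80.4, 38.1], 0.72), ([399.3, 135.6, 53.5, 89.1], 0.69), ([283.6, 16.7, 78.8, 146.8], 0.62), ([347.7, 324.8, 37.1, 25.1], 0.6)]
pad [285.2  20.9] [ 76.4 142.6]
scr [309.2  38.4] [ 29.1 110.5]
[ 284   19   75  141 4235]
[ 137   78   50   96 4196]
[   24   249   597   151 35509]
scene [{'rect': [344.4, 185.7, 44.0, 34.5], 'p': 0.86}] [{'rect': [334.8, 247.0, 50.8, 39.9], 'p': 0.89}, {'rect': [294.6, 157.2, 39.6, 25.0], 'p': 0.73}, {'rect': [326.1, 118.0, 56.3, 32.6], 'p': 0.57}]
scr [346.7 181.6] [41.9 39.3]
```

```bash
python3 -c "
from bench import ctrl
print(ctrl.job_done())"
```

```text
the job is handed in; nothing more can be done
None
```

I wiped all five offcuts into the catch pan with the scraper, stood it back upright lengthwise within about 3 mm of the middle of its pad, and handed the job in at about 21 s, clear of everything.

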